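# Hook the clamp nut out from under the drying rack

## Task

The round knurled nut of the microtome's specimen clamp has rolled under the low wire rack, where fingers cannot get at it. Take the hook tool by its handle, draw the nut with it out in front of the rack until it is quite clear of the wires, and lay the hook back down flat on the bench. Then pick the nut up and set it down gently, flat, in the middle of the square steel dish.

Things in the scene. Friction and masses are not known exactly. Their poses are not given: they have to be found in the camera images.
- nut: Wanted: round knurled steel nut, 30 mm diameter, 18 mm high, 80 g, flat on the bench under the rack, 50 to 80 mm behind its front edge; dark 12 mm bore on top. Origin: centre of underside, z up. Free space: 80 mm to either side of its centre (along the rack's y), 40 mm behind it. Not wanted: a square 28 mm steel jaw, also under the rack, and a bigger hexagon nut.
- hook: Hook tool, 150 g, lying flat. Black handle block: x -45 to +35 mm, 16 wide (y), 34 high; origin on its underside, near the centre of mass, z up. A 6 mm steel rod runs on along +x, level with the underside (rod centre 3 mm up), to x 165, y 0, then bends sharply back to -y as a straight barb ending at x 153, y -40 mm. Used in this attitude just off the bench, barb behind the part.
- rack: Low wire rack, fixed, 200 mm deep (x), 360 wide (y); wires 24 mm apart, underside 50 mm, top 57 mm above the bench. Legs only at its four corners, open all round. Origin at bench level under its centre; +x points away from the robot: front edge at x = -100 mm. Cassettes on its back left corner, up to 80 mm above the bench. Bench clear over its width for 230 mm in front.
- dish: Open square stainless-steel dish, 130 x 130 mm outside, 20 mm high, walls and floor 3 mm thick, 450 g, loose on the bench to one side of the rack's front; the hook lies on the other side (which is which changes). Origin: centre of its underside, z up.
Things that resemble listed ones, but are neither listed nor needed, are in the scene too. Leave any orange or purple look-alike of the nut alone.

How it is judged:
By the outcome, as a careful person would: the job done as asked, in the order asked, and still so for the second after the job is handed in, with the robot touching nothing.
It also fails if it takes over 70 s, if anything falls off the work surface, if the arm or the gripper's body presses on something with over 40 N, if the wrist force passes 120 N, or if a joint passes its speed limit or range.

## Robot

A 7-joint arm with a two-finger parallel gripper is mounted at the origin on the work surface. World frame = base frame: x ahead of the robot, y to its left, z up, the work surface at z = 0. Lengths are in m, angles in rad, forces in N, time in s.
With the tool pointing down it reaches from about 0.35 to 0.9 m from the base axis. Payload 19.9 kg.
Tool frame: the origin (TCP) lies midway between the tips of the shut fingers; the grasp point (between the pads) lies 19 mm behind it; z points along the fingers, y is the line along which they close (so a half turn about z gives the same grasp; the last joint's range is limited). The gripper opens to 94 mm and grips with 3 to 60 N. Pads are 16 mm wide; open, the fingers measure 119 mm over their backs; the gripper's body (75 mm by 177 mm) begins 78 mm behind the grasp point.
Start: joints at [-1.341, 0.417, -0.01, 1.614, 0.005, 1.111, -0.053], TCP at [0.168, 0.602, 0.205] pointing down, gripper open.
Joint ranges: [-2.81, 2.81], [-0.39, 2.02], [-1.27, 1.25], [0.06, 2.57], [-1.19, 4.33], [0.19, 2], [-2.82, 2.82]. Speed limits (rad/s): [1.89, 1.89, 2.39, 2.39, 3.01, 3.01, 3.01].

## Interface

Orientations are given as a 3x3 rotation matrix whose columns are the frame's x, y, z axes.
In Python, from workcell import env gives the robot as it stands. The module is installed in compiled form; this text tells all that it offers.
- The arm moves only by the tool step_arm, never from a script. Its argument "steps" is a list of rows, each a list of 5 numbers: the finger opening in mm, from 0 to 94, then the shift along the tool's x, y, z in mm, then the turn about the tool's z in degrees. In form: [[hand, x, y, z, turn], ...]. A call has 1 to 10 rows; each row is the pose to reach, as a shift and turn from the pose commanded when the call began, along the tool's axes at that moment; what a row does not reach only later rows make up. A row lasts 1/8 s, in which the tool goes at most 62.5 mm and 10.7 degrees, less where a joint would pass 70% of its speed; a pose out of reach is approached as far as the arm can. A call with a gripper value outside its range is refused whole. The fingers move at their own pace and stop on an object; "squeeze" is the grip in N (left out, the last holds). Time passes only in rows, so rows that repeat a pose let the fingers close. It gives the time, the measured TCP pose, the force and the opening at its end, in the units of the state.
- env.get_obs(): the state, without advancing time (a new reading comes with each control period).
- env.capture(name): name is "scene" or "side" or "wrist"; returns a dict with "color" (384x512x3 uint8, red, green, blue), "depth" (384x512 float32, m along the optical axis (not along the pixel's ray), 0 where there is no reading), "fx", "fy", "cx", "cy" (pixels), "rvec" (rotation vector, rad) and "tvec" (3), from world to camera coordinates, as OpenCV has them. Camera axes: x right, y down, z forward; pixel columns grow to the right and rows downward; lengths in m; the calibration is good to about 2 mm. A picture is of the moment at which its call begins.
- env.job_done(): hands the job in, once; it reports no verdict.
Trained networks look in the newest picture that a camera, given by its name, has taken for a name from the list of things; names that differ only in an ending like _2 or _b are one class to them, and where a whole thing is asked for, a point or a joint stands for the part that bears it (a point fixed in the world has none). Each returns a list of dicts, best first, with "p" (0 to 1); they miss things now and then, are a little off and sometimes report something else, mostly with a low value. They report only what shows in the picture. A call takes as long as a camera call. They do not tell look-alikes from the thing itself.
- env.search_frame(name, camera): "extent" ([centre column, centre row, width, height] in pixels, round what is visible of it).
- env.masks_of(name, camera): "mask" (384x512 bool, what is visible of it) and "extent" ([centre column, centre row, width, height] in pixels, round what is visible of it).
- env.tip_of(name, camera): "xy" ([column, row] in pixels: a listed point, or the origin of a listed thing).
The state is a dict: "time": time; "joint_pos": joint angles; "joint_velocities": joint speeds; "joint_efforts": joint torques, N m; "tool_pos": TCP position; "eef_rot": TCP orientation; "contact_force": force on the tool from outside, world axes, zero at the start; "moment": the same for the moment, N m; "width": finger opening in m.
Only numpy, scipy, OpenCV 4.12 (cv2) and the standard library are available. Lean on these libraries where they do the work, as an engineer would, in place of code of your own. Each camera call takes 0.05 s, during which the arm holds its last target. There are 200 camera calls.

## Working session

There is one attempt and no reset: what is moved stays moved. The work goes in short steps, Python scripts to look and compute and a tool call to move; the robot and the scene stay as the last step left them, time stands still between calls to the robot, and variables do not carry over. Pictures are saved under pics/ and viewed, on a budget of 10 in all, crops included, one or two more only if the job needs it, and the job is handed in when it is done.

Besides the shell and the picture viewer there is one more tool, called after "Request:" as name(argument=value, ...) on one line, values as JSON. step_arm: Moves the arm, as the interface text tells. Its arguments: {"type":"object","properties":{"steps":{"type":"array"},"squeeze":{"type":"number"}},"required":["steps"]}

```bash
mkdir -p pics; cat > h.py <<'E'
import numpy as np, cv2
from workcell import env
def cap(n):
    c=env.capture(n); c['R']=cv2.Rodrigues(np.array(c['rvec'],float))[0]; c['t']=np.array(c['tvec'],float).ravel(); return c
def ray(c,u,v):
    d=c['R'].T@np.array([(u-c['cx'])/c['fx'],(v-c['cy'])/c['fy'],1.]); return -c['R'].T@c['t'],d
def atz(c,u,v,z):
    o,d=ray(c,u,v); return o+d*(z-o[2])/d[2]
def pts(c):
    v,u=np.mgrid[0:384,0:512]; d=c['depth']
    P=np.stack([(u-c['cx'])/c['fx']*d,(v-c['cy'])/c['fy']*d,d],-1)
    return (P-c['t'])@c['R']
def proj(c,p):
    q=c['R']@np.array(p,float)+c['t']; return c['fx']*q[0]/q[2]+c['cx'],c['fy']*q[1]/q[2]+c['cy']
def save(name,im): cv2.imwrite('pics/'+name,cv2.cvtColor(im,cv2.COLOR_RGB2BGR))
E
python3 - <<'E'
from h import *
np.set_printoptions(precision=3,suppress=True)
ims=[]
o=env.get_obs();print(o['time'],o['tool_pos'],o['eef_rot'],o['width'])
for n in ['scene','side']:
    c=cap(n);ims.append(c['color']);P=pts(c)
    print(n,'cam',-c['R'].T@c['t'])
    for k in ['nut','hook','rack','dish']:
        for m in env.masks_of(k,n)[:4]:
            q=P[m['mask']&(c['depth']>0)]
            print(k,round(m['p'],2),np.round(m['extent']),np.median(q,0),q.min(0),q.max(0))
        for m in env.tip_of(k,n)[:3]: print('  tip',k,round(m['p'],2),m['xy'],atz(c,*m['xy'],0))
im=np.hstack(ims);save('a0.png',cv2.resize(ims[0],(800,600)));save('a1.png',cv2.resize(ims[1],(800,600)))
E
```

```text
0.0 [0.168 0.602 0.205] [[-0.963  0.268 -0.   ]
 [ 0.268  0.963 -0.001]
 [-0.    -0.001 -1.   ]] 0.09399894766986013
scene cam [1.164 0.08  0.978]
nut 0.59 [262. 181.  10.  12.] [0.513 0.004 0.019] [ 0.479 -0.014 -0.002] [0.526 0.019 0.025]
nut 0.47 [368. 241.  14.  18.] [0.632 0.265 0.019] [0.615 0.25  0.001] [0.645 0.279 0.023]
  tip nut 0.64 [367.8, 242.9] [0.63  0.269 0.   ]
  tip nut 0.59 [289.6, 247.9] [0.672 0.092 0.   ]
  tip nut 0.56 [263.1, 185.8] [0.513 0.007 0.   ]
hook 0.61 [125. 162.  15.  79.] [ 0.469 -0.355  0.018] [ 0.388 -0.392 -0.003] [ 0.612 -0.331  0.041]
  tip hook 0.94 [127.1, 146.4] [ 0.449 -0.361  0.   ]
  tip hook 0.24 [289.0, 250.7] [0.679 0.092 0.   ]
rack 0.6 [261. 253. 174.  96.] [0.732 0.055 0.057] [ 0.554 -0.179 -0.003] [0.829 0.224 0.084]
  tip rack 0.9 [262.6, 257.5] [0.706 0.035 0.   ]
  tip rack 0.4 [287.5, 248.4] [0.674 0.088 0.   ]
  tip dish 0.82 [395.3, 185.8] [0.459 0.331 0.   ]
side cam [0.562 0.943 0.594]
nut 0.65 [280. 196.   9.   9.] [0.511 0.014 0.017] [ 0.501 -0.002  0.004] [0.524 0.021 0.022]
nut 0.57 [228. 264.  13.  20.] [0.63  0.273 0.017] [0.616 0.253 0.002] [0.644 0.282 0.021]
nut 0.44 [216. 217.  14.  13.] [0.667 0.101 0.018] [ 0.649  0.059 -0.001] [0.688 0.184 0.058]
  tip nut 0.57 [227.2, 265.3] [0.631 0.258 0.   ]
  tip nut 0.5 [219.1, 218.9] [0.66 0.09 0.  ]
hook 0.61 [279. 136.  64.  17.] [ 0.456 -0.354  0.016] [ 0.395 -0.45  -0.002] [ 0.612 -0.33   0.037]
  tip hook 0.73 [297.1, 137.1] [ 0.436 -0.383  0.   ]
rack 0.72 [201. 200.  98. 100.] [0.741 0.077 0.055] [ 0.581 -0.281 -0.003] [0.853 0.225 0.081]
  tip rack 0.87 [201.7, 203.8] [0.71  0.023 0.   ]
dish 0.89 [313. 290.  72.  62.] [0.462 0.332 0.004] [ 0.391  0.235 -0.002] [0.535 0.403 0.023]
  tip dish 0.8 [309.6, 290.8] [0.468 0.333 0.   ]
```

View pics/a0.png

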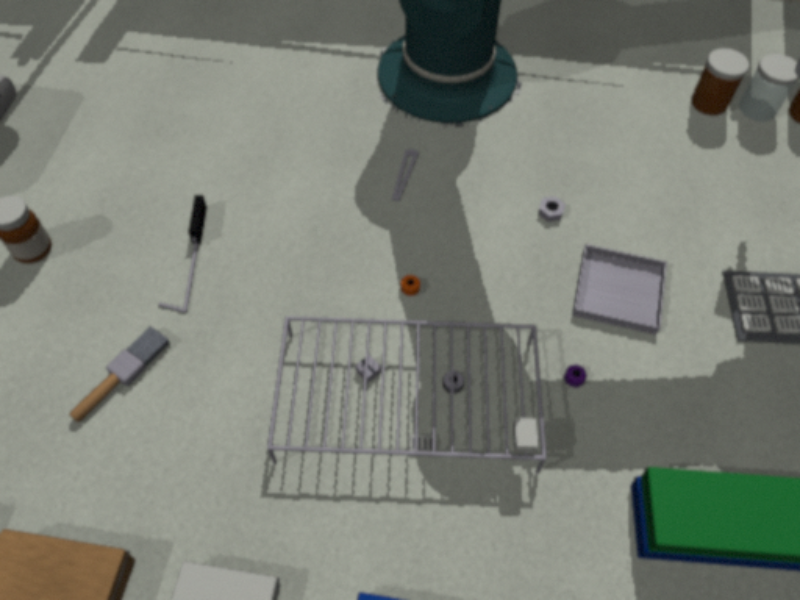

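View pics/a1.png

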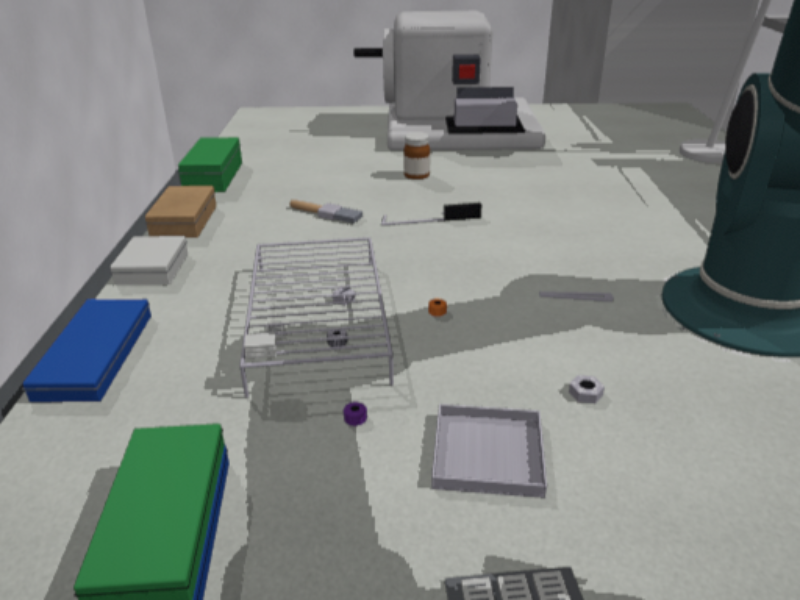

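Scene picture (800 px scale), candidates for the nut: grey round part with a dark bore under the rack (453,381); square jaw (367,370), under the rack; hexagon nut (552,209), out on the bench; orange (410,285) and purple (575,375) look-alikes. The one at (453,381) fits: grey, round, bored and under the rack. The hook is at (190,250) with its barb end at (163,306), the dish at (620,288). I'll confirm the nut in a crop.

```bash
python3 - <<'E'
from h import *
np.set_printoptions(precision=4,suppress=True)
c=cap('scene');s=cap('side')
a=cv2.resize(c['color'][195:300,165:355],(800,442),interpolation=cv2.INTER_CUBIC)[:, :]
a1=cv2.resize(c['color'][220:265,215:315],(400,180),interpolation=cv2.INTER_CUBIC)
b1=cv2.resize(s['color'][175:235,180:260],(400,300),interpolation=cv2.INTER_CUBIC)
a1=cv2.copyMakeBorder(a1,0,120,0,0,cv2.BORDER_CONSTANT)
im=np.vstack([np.hstack([a1,b1]),cv2.resize(c['color'][195:300,165:355],(542,300)) if 0 else cv2.copyMakeBorder(cv2.resize(c['color'][115:205,90:160],(233,300)),0,0,0,567,cv2.BORDER_CONSTANT)])
save('b.png',im)
for n,cc in (('scene',c),('side',s)):
    P=pts(cc);g=cc['color'].astype(int)
    # hook handle: dark pts, z>.02
    h=(g.max(-1)<70)&(abs(P[...,0]-.45)<.12)&(abs(P[...,1]+.36)<.07)&(P[...,2]>.028)&(P[...,2]<.045)
    q=P[h]; 
    if len(q)>5:
        m=q.mean(0);w,V=np.linalg.eigh(np.cov(q[:,:2].T));print(n,'handle',len(q),m,q.min(0),q.max(0),V[:,1],np.sqrt(w))
    # rack top
    r=(P[...,2]>.05)&(P[...,2]<.062)&(abs(P[...,0]-.7)<.16)&(abs(P[...,1]-.03)<.22)
    print(n,'rack',cv2.minAreaRect(P[r][:,:2].astype(np.float32)))
    d=(P[...,2]>.014)&(P[...,2]<.026)&(abs(P[...,0]-.462)<.09)&(abs(P[...,1]-.332)<.09)
    print(n,'dish',cv2.minAreaRect(P[d][:,:2].astype(np.float32)))
    t=(P[...,2]>.013)&(P[...,2]<.024)&(abs(P[...,0]-.665)<.03)&(abs(P[...,1]-.09)<.03)
    q=P[t];print(n,'nut',len(q),q.mean(0),q.min(0),q.max(0))
# orange
    o=(g[...,0]>150)&(g[...,2]<60)&(abs(P[...,0]-.51)<.04)&(abs(P[...,1])<.05)
    print('orange',P[o].mean(0))
E
```

```text
scene handle 140 [ 0.4463 -0.3589  0.0347] [ 0.4055 -0.3717  0.0282] [ 0.4818 -0.348   0.0421] [-0.9883 -0.1528] [0.0041 0.0226]
scene rack ((0.7035029530525208, 0.02983592450618744), (0.20792768895626068, 0.3664016127586365), 7.046314716339111)
scene dish ((0.46160200238227844, 0.3302934765815735), (0.13096338510513306, 0.1346304714679718), 83.5455551147461)
scene nut 116 [0.6683 0.0915 0.0194] [0.6538 0.0753 0.0131] [0.6835 0.1055 0.024 ]
orange [nan nan nan]
side handle 56 [ 0.4453 -0.3552  0.032 ] [ 0.4071 -0.3646  0.028 ] [ 0.4824 -0.3446  0.0369] [-0.9856 -0.1691] [0.0026 0.023 ]
side rack ((0.7056711316108704, 0.028918609023094177), (0.2060106247663498, 0.3714785873889923), 7.068028450012207)
side dish ((0.4635283946990967, 0.33032435178756714), (0.1341027319431305, 0.13009825348854065), 83.67506408691406)
side nut 63 [0.6694 0.0932 0.0181] [0.655  0.0813 0.0132] [0.6834 0.1072 0.0216]
orange [nan nan nan]<stdin>:26: RuntimeWarning: Mean of empty slice.
  ret = um.true_divide(
```

View pics/b.png

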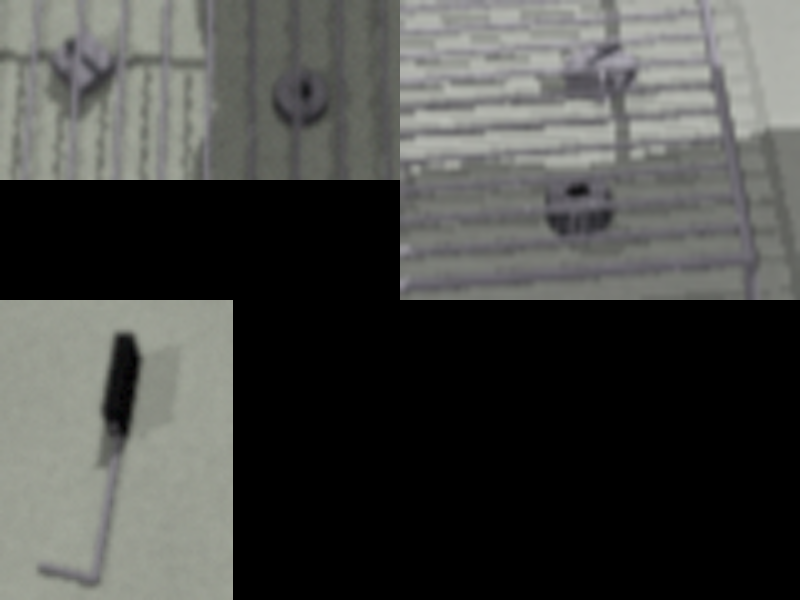

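The enlarged crop shows a round knurled part with a dark bore at (300,97), and in the side view at (578,205). That confirms the nut; the jaw at (82,62) is square. I'll move over the rack first, then to the hook, taking wrist pictures on the way.

```bash
cat >> h.py <<'E'
def go(p,yaw,frm=None):
    """shift for TCP to world p with tool y axis at world angle yaw(deg)"""
    o=env.get_obs(); R=np.array(o['eef_rot']); d=R.T@(np.array(p)-o['tool_pos'])*1000
    a=np.degrees(np.arctan2(R[1,1],R[0,1])); t=-((yaw-a+90)%180-90)
    print('tcp',np.round(o['tool_pos'],4),'yaw',round(a,1),'t',round(o['time'],2),'w',round(o['width'],4),'shift',np.round(d,1),'turn',round(t,1), 'F',np.round(o['contact_force'],1))
E
python3 -c "
from h import *
go([.5,.09,.33],97)"
```

```text
tcp [0.1678 0.602  0.2054] yaw 74.4 t 1.0 w 0.0947 shift [-457.5 -404.  -124.5] turn -22.6 F [-1.   0.2 -1. ]
```

Request:
step_arm(steps=[[94,-45,-40,-20,0],[94,-90,-80,-40,-4],[94,-140,-120,-60,-8],[94,-185,-160,-80,-12],[94,-230,-200,-100,-16],[94,-275,-240,-124,-20],[94,-320,-285,-124,-23],[94,-365,-325,-124,-23],[94,-410,-365,-124,-23],[94,-457,-404,-124,-23]])

```text
time: 2.25
tool_pos: [0.4974, 0.0926, 0.3299]
eef_rot: [[-0.992, -0.13, 0.001], [-0.13, 0.992, 0.001], [-0.001, 0.0, -1.0]]
contact_force: [0.1, 1.3, 0.5]
width: 0.0942
```

```bash
python3 - <<'E'
from h import *
np.set_printoptions(precision=4,suppress=True)
c=cap('wrist');P=pts(c);print('cam',-c['R'].T@c['t'], c['R'][2])
save('c.png',c['color'])
r=(P[...,2]>.05)&(P[...,2]<.062)&(abs(P[...,0]-.7)<.16)&(abs(P[...,1]-.03)<.22)
if r.sum()>20: print('rack',cv2.minAreaRect(P[r][:,:2].astype(np.float32)),P[r].min(0),P[r].max(0))
t=(P[...,2]>.013)&(P[...,2]<.024)&(abs(P[...,0]-.668)<.03)&(abs(P[...,1]-.09)<.03)
if t.sum(): q=P[t];print('nut',len(q),q.mean(0),q.min(0),q.max(0))
for m in env.tip_of('nut','wrist'): print(m,atz(c,*m['xy'],0))
go([.43,-.357,.28],99.5)
E
```

```text
cam [0.4286 0.0828 0.5092] [ 0.2365  0.0312 -0.9711]
rack ((0.7037269473075867, 0.027878761291503906), (0.20636335015296936, 0.36579856276512146), 7.108722686767578) [ 0.5793 -0.1649  0.0503] [0.8209 0.2208 0.0603]
nut 221 [0.6659 0.0901 0.0178] [0.6522 0.0735 0.013 ] [0.682  0.1042 0.0204]
{'xy': [195.9, 156.1], 'p': 0.86} [0.5119 0.0059 0.    ]
{'xy': [238.1, 247.0], 'p': 0.56} [0.6607 0.0928 0.    ]
tcp [0.4989 0.0886 0.3296] yaw 97.0 t 2.35 w 0.0941 shift [ 122.6 -433.8   50.2] turn -2.5 F [-0.9 -0.3 -0.2]
```

Request:
step_arm(steps=[[94,14,-48,5,0],[94,28,-96,10,0],[94,42,-144,15,0],[94,55,-192,20,0],[94,68,-240,25,0],[94,82,-288,30,0],[94,95,-336,38,-1],[94,109,-385,45,-2],[94,123,-434,50,-2.5],[94,123,-434,50,-2.5]])

```text
time: 3.6
tool_pos: [0.429, -0.355, 0.2791]
eef_rot: [[-0.986, -0.168, -0.001], [-0.168, 0.986, -0.001], [0.002, -0.001, -1.0]]
contact_force: [0.8, 1.0, 0.1]
width: 0.0941
```

```bash
python3 - <<'E'
from h import *
np.set_printoptions(precision=4,suppress=True)
c=cap('wrist');P=pts(c);g=c['color'].astype(int)
save('d.png',c['color'])
h=(g.max(-1)<70)&(abs(P[...,0]-.45)<.1)&(abs(P[...,1]+.36)<.05)&(P[...,2]>.028)&(P[...,2]<.04)
print('handle',h.sum(),cv2.minAreaRect(P[h][:,:2].astype(np.float32)),P[h].mean(0))
for m in env.masks_of('hook','wrist')[:2]:
    q=P[m['mask']&(c['depth']>0)]; r=q[(q[:,2]>-.004)&(q[:,2]<.012)]
    print(m['p'],m['extent'],len(r),r[np.argmax(r[:,0])],r[np.argmin(r[:,1])])
for m in env.tip_of('hook','wrist')[:2]: print(m,atz(c,*m['xy'],0))
go([.45,-.357,.008],99.5)
E
```

```text
handle 658 ((0.44208797812461853, -0.36388644576072693), (0.0795472040772438, 0.015278864651918411), 9.583943367004395) [ 0.4408 -0.3636  0.0337]
0.6 [233.0, 206.1, 29.8, 136.1] 319 [ 0.6099 -0.3456  0.0051] [ 0.4103 -0.3793  0.0009]
{'xy': [244.9, 169.8], 'p': 0.96} [ 0.4456 -0.3604  0.    ]
tcp [ 0.4312 -0.351   0.2795] yaw 100.0 t 3.75 w 0.0939 shift [-17.4  -9.3 271.5] turn 0.5 F [ 0.6 -0.2 -0.4]
```

View pics/d.png

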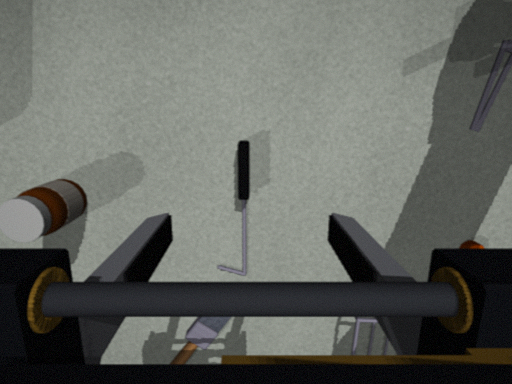

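The picture shows the hook, handle at (243,170), bend at (245,273), barb tip at (220,266) to the left. It is free all round, and the jar at (40,205) stays clear. I'll descend onto the handle.

Request:
step_arm(steps=[[94,-17,5,50,0.4],[94,-17,5,100,0.4],[94,-17,5,150,0.4],[94,-17,5,190,0.4],[94,-17,5,220,0.4],[94,-17,5,245,0.4],[94,-17,5,260,0.4],[94,-17,5,268,0.4],[94,-17,5,272,0.4],[94,-17,5,272,0.4]])

```text
time: 5.0
tool_pos: [0.4469, -0.3441, 0.0079]
eef_rot: [[-0.986, -0.166, 0.001], [-0.166, 0.986, -0.0], [-0.0, -0.0, -1.0]]
contact_force: [-0.5, -0.0, -0.4]
width: 0.0938
```

```bash
python3 -c "
from h import *
for i in range(3): go([.449,-.360,.007],99.6); cap('scene')"
```

```text
tcp [ 0.4469 -0.3441  0.0079] yaw 99.5 t 5.0 w 0.0938 shift [  0.6 -16.    0.9] turn -0.1 F [-0.5 -0.  -0.4]
tcp [ 0.4469 -0.3442  0.008 ] yaw 99.5 t 5.05 w 0.094 shift [  0.6 -16.    1. ] turn -0.1 F [-1.2 -0.1  0.5]
tcp [ 0.447  -0.3442  0.008 ] yaw 99.5 t 5.1 w 0.094 shift [  0.6 -15.9   1.1] turn -0.1 F [-0.4 -0.   0.2]
```

Request:
step_arm(steps=[[94,1,-15,1,0],[94,1,-15,1,0],[50,1,-15,1,0],[30,1,-15,1,0],[10,1,-15,1,0],[10,1,-15,1,0],[10,1,-15,1,0],[10,1,-15,1,0],[10,1,-15,1,0],[10,1,-15,1,0]], squeeze=35)

```text
time: 6.4
tool_pos: [0.4482, -0.359, 0.0065]
eef_rot: [[-0.986, -0.165, 0.0], [-0.165, 0.986, -0.0], [-0.0, -0.0, -1.0]]
contact_force: [-0.1, -0.7, 0.2]
width: 0.0173
```

Request:
step_arm(steps=[[10,0,0,0,0],[10,0,0,0,0],[10,0,0,-15,0],[10,0,0,-35,0],[10,0,0,-60,0],[10,0,0,-90,0],[10,0,0,-90,0],[10,0,0,-90,0]])

```text
time: 7.4
tool_pos: [0.4482, -0.3587, 0.0968]
eef_rot: [[-0.986, -0.166, 0.0], [-0.166, 0.986, 0.0], [-0.0, -0.0, -1.0]]
contact_force: [0.9, -0.2, -2.1]
width: 0.0155
```

```bash
cat > hk.py <<'E'
from h import *
np.set_printoptions(precision=4,suppress=True)
def handle():
    o=env.get_obs();T=np.array(o['tool_pos']);z0=T[2]-.007
    R=np.array(o['eef_rot']);X=-R[:,0];Y=R[:,1]
    for n in ['scene','side','wrist']:
        c=cap(n);P=pts(c);D=(P-T);u=D@X;v=D@Y;w=P[...,2]-z0
        r=(abs(w-.003)<.012)&(u>.06)&(u<.19)&(abs(v)<.06)&(P[...,2]>.02)
        if r.sum()>10: 
            k=r&(u>.06)&(u<.14); print(n,'rod n',r.sum(),'u max',np.percentile(u[r],[97,100]),'rod v,w near/far',[(np.median(v[k&(u>a)&(u<a+.03)]),np.median(w[k&(u>a)&(u<a+.03)])) for a in (.07,.11)],'barb v min',v[r].min(), 'u there',u[r][v[r].argmin()])
handle() if __name__=='__main__' else 0
E
python3 hk.py; python3 -c "
from h import *
go([.449,-.360,.1],97.1)"
```

```text
scene rod n 146 u max [0.1643 0.166 ] rod v,w near/far [(np.float64(0.0014473743516205146), np.float64(0.007048339959029294)), (np.float64(0.0013327581464562944), np.float64(0.007252291133206343))] barb v min -0.041512842933903914 u there 0.14963844914260793
side rod n 73 u max [0.1635 0.1673] rod v,w near/far [(np.float64(0.001782091102781454), np.float64(0.005041627432815998)), (np.float64(0.00321723484605083), np.float64(0.005094738625248979))] barb v min -0.03231682522170426 u there 0.15264915213289845
wrist rod n 329 u max [0.0893 0.0904] rod v,w near/far [(np.float64(-0.00040752393989197634), np.float64(0.005272413443834265)), (np.float64(nan), np.float64(nan))] barb v min -0.0031159218219976178 u there 0.09038079824995325
tcp [ 0.4478 -0.3587  0.096 ] yaw 99.5 t 7.55 w 0.016 shift [-0.9 -1.4 -4. ] turn 2.4 F [-0.1 -0.7 -1.7]
  return _methods._mean(a, axis=axis, dtype=dtype,
  ret = ret.dtype.type(ret / rcount)
```

```bash
python3 -c "
from h import *
go([.401,.124,.1],97.1)"
```

```text
tcp [ 0.4478 -0.3587  0.096 ] yaw 99.5 t 7.55 w 0.016 shift [-33.7 483.8  -3.8] turn 2.4 F [-0.1 -0.7 -1.7]
```

Request:
step_arm(steps=[[10,-2,30,-4,0],[10,-5,80,-4,0],[10,-9,135,-4,0.5],[10,-13,190,-4,1],[10,-17,245,-4,1.5],[10,-21,300,-4,2],[10,-25,355,-4,2.4],[10,-29,410,-4,2.4],[10,-32,455,-4,2.4],[10,-34,484,-4,2.4]])

```text
time: 8.8
tool_pos: [0.4009, 0.1259, 0.1002]
eef_rot: [[-0.992, -0.126, -0.001], [-0.126, 0.992, -0.0], [0.001, -0.0, -1.0]]
contact_force: [0.4, -0.9, -0.4]
width: 0.0156
```

Request:
step_arm(steps=[[10,0,0,0,0],[10,0,0,25,0],[10,0,0,50,0],[10,0,0,70,0],[10,0,0,80,0],[10,0,0,80,0],[10,0,0,80,0]])

```text
time: 9.68
tool_pos: [0.402, 0.1239, 0.021]
eef_rot: [[-0.992, -0.124, 0.001], [-0.124, 0.992, 0.0], [-0.001, 0.0, -1.0]]
contact_force: [-0.3, -0.6, -1.2]
width: 0.0154
```

```bash
python3 hk.py 2>/dev/null; python3 -c "
from h import *
go([.5318,.1402,.0095],97.1)"
```

```text
scene rod n 108 u max [0.1637 0.1894] rod v,w near/far [(np.float64(0.0004487132437601694), np.float64(0.00829742016803156)), (np.float64(0.0003002754429953731), np.float64(0.009123247924084742))] barb v min -0.04106071945265897 u there 0.15132847000290037
side rod n 80 u max [0.1876 0.1898] rod v,w near/far [(np.float64(0.0011860863914101472), np.float64(0.007570509636270768)), (np.float64(0.0012765284938309278), np.float64(0.007101212970193581))] barb v min -0.035693787441269616 u there 0.152233444713011
wrist rod n 218 u max [0.0891 0.0903] rod v,w near/far [(np.float64(-0.00026916322743348925), np.float64(0.0064824935787539395)), (np.float64(nan), np.float64(nan))] barb v min -0.0029328078091928156 u there 0.0838349159506055
tcp [0.4019 0.1242 0.021 ] yaw 97.1 t 9.82 w 0.0155 shift [-130.8   -0.2   11.6] turn 0.0 F [ 0.4  0.1 -0.4]
```

Request:
step_arm(steps=[[10,0,0,6,0],[10,0,0,11,0],[10,-15,0,11,0],[10,-35,0,11,0],[10,-55,0,11,0],[10,-75,0,11,0],[10,-95,0,11,0],[10,-112,0,11,0],[10,-125,0,11,0],[10,-131,0,11,0]])

```text
time: 11.08
tool_pos: [0.5324, 0.1401, 0.0093]
eef_rot: [[-0.992, -0.124, 0.0], [-0.124, 0.992, -0.0], [-0.0, -0.0, -1.0]]
contact_force: [-0.9, -1.0, -0.9]
width: 0.0155
```

```bash
python3 - <<'E'
from h import *
np.set_printoptions(precision=4,suppress=True)
go([.5374,.0955,.0095],97.1)
o=env.get_obs();T=np.array(o['tool_pos']);R=np.array(o['eef_rot']);X=-R[:,0];Y=R[:,1]
ims=[]
for n in ('scene','side'):
    c=cap(n);im=c['color'].copy();P=pts(c)
    t=(P[...,2]>.013)&(P[...,2]<.024)&(abs(P[...,0]-.667)<.03)&(abs(P[...,1]-.09)<.022)
    print(P[t].mean(0),'nut from tcp u,v',(P[t].mean(0)-T)@X,(P[t].mean(0)-T)@Y)
    u,v=map(int,proj(c,[.667,.0905,.018])); ims.append(cv2.resize(im[v-37:v+38,u-50:u+50],(400,300),interpolation=cv2.INTER_CUBIC))
save('e.png',np.hstack(ims))
E
```

```text
tcp [0.5324 0.1401 0.0093] yaw 97.1 t 11.07 w 0.0155 shift [  0.6 -44.9  -0.1] turn 0.0 F [-0.9 -1.  -0.9]
[0.6685 0.0914 0.0195] nut from tcp u,v 0.129042951637387 -0.06528497687286665
[0.6695 0.0932 0.0178] nut from tcp u,v 0.13021720808826273 -0.06354771187399086
```

View pics/e.png

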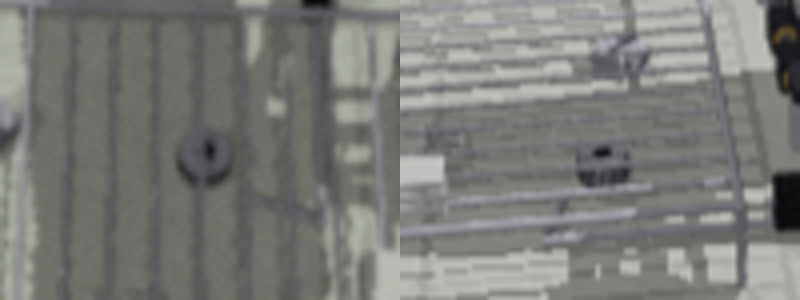

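The crop shows the nut at (205,155) and the barb behind and to the left of it, tip at (250,197). The barb clears the nut by about 5 mm. Next: 2 mm further in, sideways behind the nut, then pull.

Request:
step_arm(steps=[[10,-2,0,0,0],[10,-2,-4,0,0],[10,-2,-10,0,0],[10,-2,-17,0,0],[10,-2,-24,0,0],[10,-2,-31,0,0],[10,-2,-37,0,0],[10,-2,-41,0,0],[10,-2,-43,0,0],[10,-2,-43,0,0]])

```text
time: 12.42
tool_pos: [0.5389, 0.0978, 0.0095]
eef_rot: [[-0.992, -0.124, -0.0], [-0.124, 0.992, -0.0], [0.0, -0.0, -1.0]]
contact_force: [0.5, 0.5, -1.4]
width: 0.0161
```

Request:
step_arm(steps=[[10,3,0,0,0],[10,7,0,0,0],[10,12,0,0,0],[10,18,0,0,0],[10,24,0,0,0],[10,30,0,0,0],[10,35,0,0,0],[10,38,0,0,0],[10,40,0,0,0],[10,40,0,0,0]])

```text
time: 13.68
tool_pos: [0.4992, 0.0928, 0.0095]
eef_rot: [[-0.992, -0.124, 0.0], [-0.124, 0.992, -0.0], [-0.0, -0.0, -1.0]]
contact_force: [0.6, -0.4, -1.2]
width: 0.0159
```

```bash
cat > nut.py <<'E'
from h import *
np.set_printoptions(precision=4,suppress=True)
def nut(g,rad=.03):
    o=env.get_obs();T=np.array(o['tool_pos']);R=np.array(o['eef_rot']);X=-R[:,0];Y=R[:,1];out=[]
    for n in ('scene','side','wrist'):
        c=cap(n);P=pts(c)
        t=(P[...,2]>.0145)&(P[...,2]<.026)&(np.hypot(P[...,0]-g[0],P[...,1]-g[1])<rad)
        if t.sum()<15: continue
        q=P[t]; m=(q.min(0)+q.max(0))/2; print(n,t.sum(),q.mean(0),m,'u,v',(m-T)@X,(m-T)@Y)
    return
E
python3 - <<'E'
from nut import *
o=env.get_obs();T=np.array(o['tool_pos']);R=np.array(o['eef_rot'])
g=T-R[:,0]*.139-R[:,1]*.019; print(T,g,o['contact_force'],o['width']); nut(g)
E
```

```text
[0.4992 0.0928 0.0095] [0.6395 0.0912 0.0095] [ 0.5905 -0.3684 -1.1647] 0.015934362297844316
scene 110 [0.64   0.0929 0.0197] [0.6393 0.0915 0.0194] u,v 0.13883135581290088 -0.018712104302259783
side 65 [0.6418 0.0922 0.0182] [0.6408 0.0907 0.018 ] u,v 0.14022572774560052 -0.01971283384191327
```

Nut captured as predicted. I'll pull 112 mm more.

Request:
step_arm(steps=[[10,4,0,0,0],[10,9,0,0,0],[10,15,0,0,0],[10,21,0,0,0],[10,27,0,0,0],[10,33,0,0,0],[10,39,0,0,0],[10,45,0,0,0],[10,51,0,0,0],[10,57,0,0,0]])

```text
time: 15.08
tool_pos: [0.4423, 0.0857, 0.0095]
eef_rot: [[-0.992, -0.124, 0.0], [-0.124, 0.992, -0.0], [-0.0, -0.0, -1.0]]
contact_force: [0.5, 0.3, -1.6]
width: 0.0159
```

Request:
step_arm(steps=[[10,6,0,0,0],[10,12,0,0,0],[10,18,0,0,0],[10,24,0,0,0],[10,30,0,0,0],[10,36,0,0,0],[10,42,0,0,0],[10,48,0,0,0],[10,52,0,0,0],[10,55,0,0,0]])

```text
time: 16.32
tool_pos: [0.3879, 0.0789, 0.0095]
eef_rot: [[-0.992, -0.124, 0.0], [-0.124, 0.992, -0.0], [-0.0, -0.0, -1.0]]
contact_force: [1.2, -0.8, -1.5]
width: 0.0155
```

Request:
step_arm(steps=[[10,0,0,0,0],[10,0,0,0,0],[10,-3,0,0,0],[10,-5,0,0,0],[10,-5,0,0,0]])

```text
time: 16.95
tool_pos: [0.3933, 0.0796, 0.0095]
eef_rot: [[-0.992, -0.124, 0.0], [-0.124, 0.992, -0.0], [-0.0, -0.0, -1.0]]
contact_force: [-0.1, 0.9, -1.8]
width: 0.0158
```

```bash
python3 - <<'E'
from nut import *
o=env.get_obs();T=np.array(o['tool_pos']);R=np.array(o['eef_rot'])
g=T-R[:,0]*.136-R[:,1]*.019; print(T,g,o['contact_force'],o['width']); nut(g)
c=cap('scene');u,v=map(int,proj(c,g));save('f.png',cv2.resize(c['color'][v-60:v+60,u-80:u+80],(640,480),interpolation=cv2.INTER_CUBIC))
E
```

```text
[0.3933 0.0796 0.0095] [0.5306 0.0776 0.0095] [-0.094   0.8671 -1.7873] 0.015770801374757597
scene 117 [0.53   0.0799 0.0195] [0.5291 0.0803 0.0193] u,v 0.1348958779149685 -0.01612418116437292
side 83 [0.5306 0.0817 0.0181] [0.5309 0.0802 0.0181] u,v 0.13660048864351843 -0.016445706056567467
```

View pics/f.png

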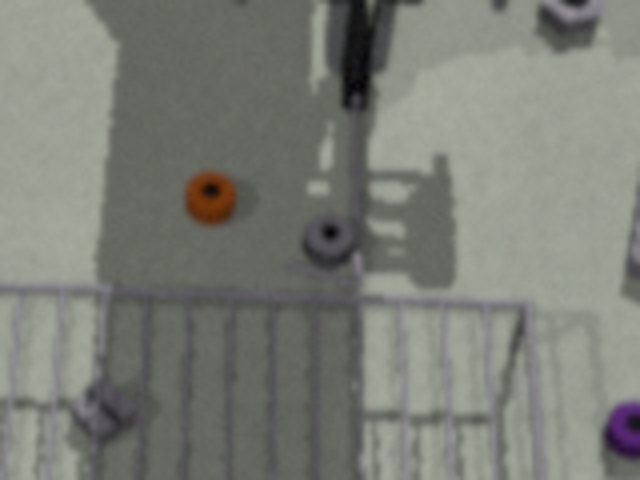

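The nut at (330,238) is out in front of the rack, about 50 mm clear of the front wire. The orange part at (211,195) is untouched. I'll shift the hook off the nut, lift it, and carry it back to where it lay.

Request:
step_arm(steps=[[10,0,3,0,0],[10,0,6,0,0],[10,0,6,-10,0],[10,0,6,-30,0],[10,0,6,-55,0],[10,0,6,-80,0],[10,0,6,-90,0],[10,0,6,-90,0]])

```text
time: 18.15
tool_pos: [0.3925, 0.0859, 0.0998]
eef_rot: [[-0.992, -0.124, 0.001], [-0.124, 0.992, 0.001], [-0.001, 0.001, -1.0]]
contact_force: [-0.0, 0.5, -1.9]
width: 0.0158
```

```bash
python3 - <<'E'
from nut import *
nut([.530,.08]); go([.449,-.359,.1],99.6)
E
```

```text
scene 114 [0.5296 0.0798 0.0194] [0.5292 0.0798 0.02  ] u,v 0.13482666283232814 -0.02302907445290379
side 85 [0.5302 0.0819 0.018 ] [0.5309 0.0807 0.018 ] u,v 0.13657432626715751 -0.02238242851588686
wrist 390 [0.5271 0.0841 0.018 ] [0.528  0.0853 0.0173] u,v 0.13435093343642343 -0.017521431618532778
tcp [0.3919 0.0854 0.0988] yaw 97.1 t 18.3 w 0.0155 shift [  -1.5 -448.    -0.9] turn -2.5 F [-0.3  0.1 -0.5]
```

Request:
step_arm(steps=[[10,0,-25,0,0],[10,0,-70,0,0],[10,0,-120,0,0],[10,0,-170,0,-0.5],[10,0,-225,0,-1],[10,0,-280,0,-1.5],[10,0,-335,0,-2],[10,-1,-385,0,-2.5],[10,-1,-425,0,-2.5],[10,-1,-448,0,-2.5]])

```text
time: 19.55
tool_pos: [0.4479, -0.361, 0.0982]
eef_rot: [[-0.986, -0.165, -0.002], [-0.165, 0.986, -0.0], [0.002, 0.0, -1.0]]
contact_force: [-0.4, 0.5, -1.7]
width: 0.0159
```

Request:
step_arm(steps=[[10,0,0,0,0],[10,0,0,20,0],[10,0,0,45,0],[10,0,0,65,0],[10,0,0,78,0],[10,0,0,85,0],[10,0,0,89,0],[10,0,0,89,0],[10,0,0,89,0]])

```text
time: 20.68
tool_pos: [0.4491, -0.3591, 0.011]
eef_rot: [[-0.986, -0.167, 0.001], [-0.167, 0.986, -0.0], [-0.001, -0.001, -1.0]]
contact_force: [-1.0, 0.8, -1.1]
width: 0.0157
```

```bash
python3 - <<'E'
from nut import *
go([.449,-.359,.0068],99.6)
E
python3 hk.py 2>/dev/null
```

```text
tcp [ 0.4491 -0.3591  0.011 ] yaw 99.6 t 20.68 w 0.0157 shift [0.1 0.1 4.2] turn 0.0 F [-1.   0.8 -1.1]
```

Request:
step_arm(steps=[[10,0,0,1,0],[10,0,0,2,0],[10,0,0,3,0],[10,0,0,4,0],[10,0,0,4.5,0],[10,0,0,4.5,0]])

```text
time: 21.58
tool_pos: [0.4489, -0.3589, 0.0065]
eef_rot: [[-0.986, -0.167, 0.0], [-0.167, 0.986, 0.0], [-0.0, 0.0, -1.0]]
contact_force: [-3.6, 3.8, 11.7]
width: 0.0159
```

Request:
step_arm(steps=[[20,0,0,0,0],[30,0,0,0,0],[50,0,0,0,0],[50,0,0,0,0],[50,0,0,-15,0],[60,0,0,-40,0],[60,0,0,-90,0],[60,0,0,-150,0],[60,0,0,-170,0],[60,0,0,-170,0]])

```text
time: 22.82
tool_pos: [0.4495, -0.3593, 0.1782]
eef_rot: [[-0.986, -0.167, 0.003], [-0.167, 0.986, -0.001], [-0.003, -0.002, -1.0]]
contact_force: [0.2, 0.1, -0.1]
width: 0.0604
```

```bash
python3 - <<'E'
from nut import *
c=cap('wrist');P=pts(c);g=c['color'].astype(int)
h=(g.max(-1)<70)&(abs(P[...,0]-.45)<.1)&(abs(P[...,1]+.36)<.05)&(P[...,2]>.025)&(P[...,2]<.045)
print('handle',h.sum(),cv2.minAreaRect(P[h][:,:2].astype(np.float32)),np.percentile(P[h][:,2],[5,50,95]))
for y in (90,8.): go([.529,.081,.15],y)
E
```

```text
handle 1139 ((0.44226619601249695, -0.3608394265174866), (0.08018644899129868, 0.015613713301718235), 9.307939529418945) [0.0316 0.0338 0.0351]
tcp [ 0.449  -0.3588  0.1767] yaw 99.6 t 22.88 w 0.06 shift [-152.4  420.2   26.6] turn 9.6 F [ 0.7 -0.8 -1.1]
tcp [ 0.449  -0.3588  0.1767] yaw 99.6 t 22.88 w 0.06 shift [-152.4  420.2   26.6] turn -88.4 F [ 0.7 -0.8 -1.1]
```

Request:
step_arm(steps=[[60,-10,28,0,0],[60,-28,78,0,1],[60,-46,128,0,2],[60,-64,178,0,3],[60,-82,228,0,4],[60,-100,278,0,5],[60,-118,328,0,6],[60,-136,375,0,8],[60,-148,405,0,9.6],[60,-152,420,0,9.6]])

```text
time: 24.12
tool_pos: [0.528, 0.082, 0.1749]
eef_rot: [[-1.0, -0.002, -0.002], [-0.002, 1.0, -0.001], [0.002, -0.001, -1.0]]
contact_force: [-0.4, -0.8, -0.1]
width: 0.0603
```

Request:
step_arm(steps=[[60,0,0,0,0],[60,0,0,0,0]])

```text
time: 24.38
tool_pos: [0.5283, 0.079, 0.1759]
eef_rot: [[-1.0, 0.001, -0.0], [0.001, 1.0, -0.0], [0.0, -0.0, -1.0]]
contact_force: [1.1, -0.5, -0.8]
width: 0.06
```

```bash
python3 - <<'E'
from nut import *
nut([.529,.081]); go([.5295,.081,.003],90)
c=cap('wrist')
for m in env.tip_of('nut','wrist'): print(m,atz(c,*m['xy'],0))
E
```

```text
scene 116 [0.5297 0.0796 0.0195] [0.53   0.0798 0.0197] u,v 0.0017725265036430565 0.0009371882000257309
side 82 [0.5301 0.0819 0.0183] [0.5308 0.0811 0.0176] u,v 0.0026176390403214555 0.002186056002259903
wrist 599 [0.528  0.0781 0.018 ] [0.5287 0.0781 0.0177] u,v 0.0004571251666362889 -0.0008381528223486618
tcp [0.5284 0.0794 0.176 ] yaw 89.9 t 24.52 w 0.06 shift [ -1.1   1.6 173. ] turn -0.1 F [0.6 0.3 0. ]
{'xy': [250.8, 171.1], 'p': 0.83} [0.5268 0.0798 0.    ]
{'xy': [183.0, 156.6], 'p': 0.6} [0.5101 0.0032 0.    ]
{'xy': [402.2, 249.2], 'p': 0.46} [0.6234 0.2637 0.    ]
```

Request:
step_arm(steps=[[60,-0.8,0.6,40,0],[60,-0.8,0.6,85,0],[60,-0.8,0.6,120,0],[60,-0.8,0.6,145,0],[60,-0.8,0.6,160,0],[60,-0.8,0.6,168,0],[60,-0.8,0.6,172,0],[60,-0.8,0.6,173,0],[60,-0.8,0.6,173,0]])

```text
time: 25.75
tool_pos: [0.5296, 0.0813, 0.0034]
eef_rot: [[-1.0, -0.001, 0.001], [-0.001, 1.0, 0.0], [-0.001, 0.0, -1.0]]
contact_force: [-0.4, -0.0, 0.5]
width: 0.0601
```

Request:
step_arm(steps=[[45,0,0,0,0],[35,0,0,0,0],[24,0,0,0,0],[24,0,0,0,0],[24,0,0,0,0],[24,0,0,0,0],[24,0,0,0,0]], squeeze=25)

```text
time: 26.62
tool_pos: [0.5293, 0.0812, 0.003]
eef_rot: [[-1.0, -0.001, 0.0], [-0.001, 1.0, -0.0], [-0.0, -0.0, -1.0]]
contact_force: [-0.5, -0.6, 3.8]
width: 0.0281
```

Request:
step_arm(steps=[[24,0,0,-5,0],[24,0,0,-20,0],[24,0,0,-45,0],[24,0,0,-80,0],[24,0,0,-80,0],[24,0,0,-80,0]])

```text
time: 27.38
tool_pos: [0.5291, 0.0814, 0.0831]
eef_rot: [[-1.0, -0.001, 0.0], [-0.001, 1.0, 0.0], [-0.0, 0.0, -1.0]]
contact_force: [0.8, -0.7, -1.4]
width: 0.0282
```

```bash
python3 - <<'E'
from nut import *
import numpy as np
for n in ('scene','side'):
    c=cap(n);P=pts(c)
    d=(P[...,2]>.014)&(P[...,2]<.024)&(abs(P[...,0]-.462)<.085)&(abs(P[...,1]-.332)<.085)
    r=cv2.minAreaRect(P[d][:,:2].astype(np.float32)); print(n,'dish',d.sum(),r)
c=cap('wrist');print([ (m['p'],m['xy']) for m in env.tip_of('nut','wrist')])
go([.462,.3305,.09],83.6)
s=cap('side');u,v=map(int,proj(s,[.529,.08,.07]));save('g.png',cv2.resize(s['color'][v-45:v+45,u-60:u+60],(640,480),interpolation=cv2.INTER_CUBIC))
E
```

```text
scene dish 434 ((0.46139097213745117, 0.33051735162734985), (0.13167349994182587, 0.13553328812122345), 84.25365447998047)
side dish 646 ((0.46361294388771057, 0.3304291367530823), (0.13351279497146606, 0.12983469665050507), 83.65039825439453)
[(0.92, [160.5, 172.1]), (0.8, [249.7, 223.2])]
tcp [0.5289 0.0811 0.0824] yaw 90.0 t 27.57 w 0.0278 shift [ 66.8 249.5  -7.7] turn 6.4 F [-0.1 -0.9 -1.2]
```

View pics/g.png

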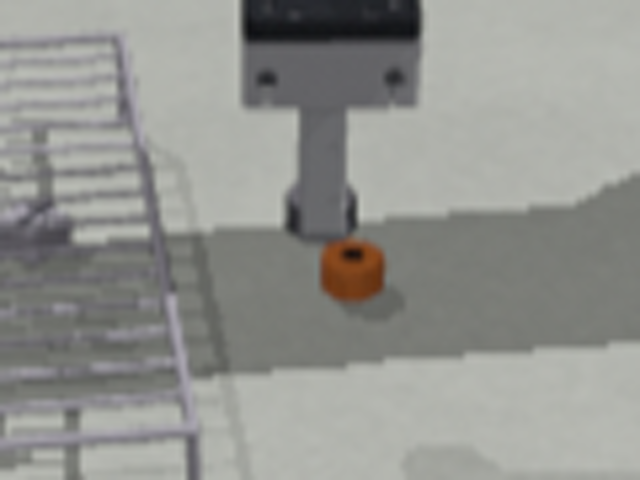

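The nut is held level between the fingers at (320,212), just above the bench. The orange part is undisturbed at (352,270), and I'll move on to the dish.

Request:
step_arm(steps=[[24,8,30,-3,0],[24,17,65,-7,1],[24,27,100,-7,2],[24,37,138,-7,3],[24,47,176,-7,4],[24,55,207,-7,5],[24,62,231,-7,6],[24,66,245,-7,6.4],[24,66.5,249.5,-7,6.4],[24,66.5,249.5,-7,6.4]])

```text
time: 28.88
tool_pos: [0.463, 0.33, 0.0899]
eef_rot: [[-0.994, 0.111, 0.0], [0.111, 0.994, -0.0], [-0.0, -0.0, -1.0]]
contact_force: [0.4, -0.5, -1.2]
width: 0.0279
```

Request:
step_arm(steps=[[24,0,0,20,0],[24,0,0,42,0],[24,0,0,60,0],[24,0,0,70,0],[24,0,0,77,0],[24,0,0,80,0],[24,0,0,80,0]])

```text
time: 29.75
tool_pos: [0.4628, 0.3307, 0.0101]
eef_rot: [[-0.994, 0.111, 0.0], [0.111, 0.994, 0.0], [-0.0, 0.0, -1.0]]
contact_force: [0.1, 0.8, -0.0]
width: 0.0277
```

```bash
python3 - <<'E'
from nut import *
go([.4625,.3305,.006],83.6)
E
```

```text
tcp [0.4628 0.3307 0.0101] yaw 83.6 t 29.75 w 0.0277 shift [ 0.3 -0.3  4.1] turn 0.0 F [ 0.1  0.8 -0. ]
```

Request:
step_arm(steps=[[24,0,0,1,0],[24,0,0,2,0],[24,0,0,3,0],[24,0,0,3.5,0],[24,0,0,3.5,0],[24,0,0,3.5,0]])

```text
time: 30.5
tool_pos: [0.4627, 0.3307, 0.0065]
eef_rot: [[-0.994, 0.111, 0.0], [0.111, 0.994, -0.0], [-0.0, -0.0, -1.0]]
contact_force: [-0.3, 0.4, -1.5]
width: 0.0283
```

Request:
step_arm(steps=[[24,0,0,0.5,0],[24,0,0,0.5,0]])

```text
time: 30.75
tool_pos: [0.4627, 0.3307, 0.0061]
eef_rot: [[-0.994, 0.111, 0.0], [0.111, 0.994, 0.0], [-0.0, 0.0, -1.0]]
contact_force: [-1.0, 0.0, 2.4]
width: 0.0287
```

Contact felt; I'll release gradually.

Request:
step_arm(steps=[[29,0,0,0,0],[32,0,0,0,0],[38,0,0,0,0],[46,0,0,0,0],[50,0,0,0,0],[50,0,0,0,0],[50,0,0,-10,0],[50,0,0,-40,0],[50,0,0,-90,0],[50,0,0,-150,0]], squeeze=5)

```text
time: 32.0
tool_pos: [0.4623, 0.3302, 0.1577]
eef_rot: [[-0.994, 0.111, -0.001], [0.111, 0.994, -0.001], [0.001, -0.001, -1.0]]
contact_force: [-0.4, 1.0, 0.6]
width: 0.05
```

Request:
step_arm(steps=[[50,0,-30,-40,0],[50,0,-80,-60,0],[50,0,-130,-60,0],[50,0,-160,-60,0],[50,0,-160,-60,0],[50,0,-160,-60,0]])

```text
time: 32.75
tool_pos: [0.445, 0.1725, 0.2161]
eef_rot: [[-0.994, 0.11, 0.0], [0.11, 0.994, -0.0], [-0.0, 0.0, -1.0]]
contact_force: [-0.0, 0.5, -0.1]
width: 0.0502
```

```bash
python3 - <<'E'
from nut import *
ims=[]
for n in ('scene','side'):
    c=cap(n);P=pts(c)
    t=(P[...,2]>.017)&(P[...,2]<.03)&(np.hypot(P[...,0]-.4625,P[...,1]-.3305)<.04)
    q=P[t];print(n,t.sum(),(q.min(0)+q.max(0))/2,q.mean(0),np.percentile(q[:,2],[5,50,95]))
    d=(P[...,2]>.014)&(P[...,2]<.024)&(abs(P[...,0]-.462)<.085)&(abs(P[...,1]-.332)<.085)
    print('dish',cv2.minAreaRect(P[d][:,:2].astype(np.float32)))
    u,v=map(int,proj(c,[.4625,.3305,.01])); ims.append(cv2.resize(c['color'][v-45:v+45,u-60:u+60],(400,300),interpolation=cv2.INTER_CUBIC))
    if n=='scene': f=c['color'][90:290,60:420]
save('z.png',np.vstack([np.hstack(ims),cv2.copyMakeBorder(cv2.resize(f,(540,300)),0,0,0,260,cv2.BORDER_CONSTANT)]))
E
```

```text
scene 120 [0.4624 0.3302 0.0224] [0.4637 0.3299 0.0225] [0.0185 0.0229 0.0255]
dish ((0.4614666700363159, 0.33026444911956787), (0.13073794543743134, 0.13490785658359528), 83.70802307128906)
side 160 [0.4638 0.3314 0.0207] [0.4638 0.3328 0.0211] [0.0188 0.0212 0.0231]
dish ((0.4634815752506256, 0.3301832675933838), (0.13435675203800201, 0.13012951612472534), 83.67427062988281)
```

View pics/z.png

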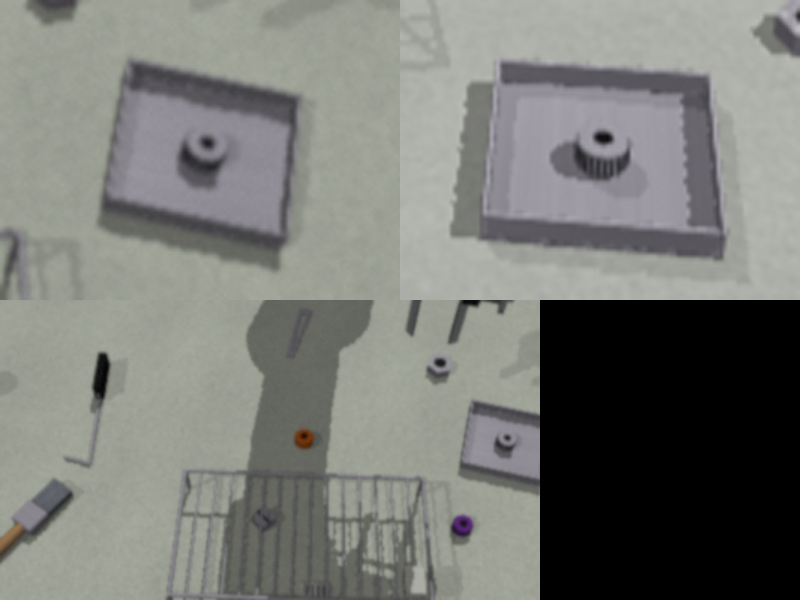

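The nut sits flat in the middle of the dish, at (207,147) in the top-left crop and (603,150) in the top-right. The hook lies flat at (97,410), and the orange, purple, hexagon and jaw parts are where they were.

```bash
python3 -c "
from h import *
print(env.job_done(), env.get_obs()['time'])"
```

```text
the job is handed in; nothing more can be done
the job is handed in; nothing more can be done
```

I gripped the hook by its handle and drew the knurled nut about 66 mm (centre) out in front of the rack, leaving about 50 mm clear of the front wire. The hook went back down flat where it had lain. I then set the nut flat in the dish and handed the job in at about 33 s of the 70 s, with the gripper clear of everything.

**Last checks:**
- **Nut:** it lies within about 1 mm of the dish centre. Its top is 21–23 mm up, as expected for lying flat on the 3 mm floor.
- **Dish:** it did not move.
- **Hook:** its handle top is at 34 mm, so it lies flat.
- **Other parts:** in the last picture the orange and purple look-alikes, the hexagon nut and the jaw look undisturbed.
- **Force:** the most I read was about 13 N, when the hook touched down on the bench.

**Disagreements:** the cameras differed by 1–3 mm, and by up to about 7 mm in two wrist-camera readings taken while the arm was still settling. The fingers read 28 mm on the 30 mm nut. Neither affected the result.

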